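Raise the inspection camera to its second height stop and hold it for the overview picture

ROBOT

A 6-joint arm with a two-finger parallel gripper is mounted at the origin on a cart in front of the work surface, level with it; the furniture and walls round the work are solid. World frame = base frame: x ahead of the robot, y to its left, z up, the work surface at z = 0. Lengths are in m, angles in rad, forces in N, time in s.
With the tool pointing down it reaches from about 0.275 to 0.775 m from the base axis. Payload 14.6 kg.
Tool frame: the origin (TCP) lies on the centre line of the jaws, within the pads' length; the fingertips stand 14 mm ahead of it and the grasp point (between the pads) lies 5 mm behind it; z points along the fingers, y is the line along which they close (so a half turn about z gives the same grasp; the last joint's range is limited). The gripper opens to 85 mm and grips with 20 to 120 N. Pads are 22 mm wide; open, the fingers measure 114 mm over their backs; the gripper's body (76 mm by 85 mm) begins 54 mm behind the grasp point. The pads swing forward as they close: fully open they stand 13 mm farther back than shut.
Start: joints at [-1.458, 0.263, -0.048, 1.259, 0, 1.415], TCP at [0.139, -0.506, 0.212] pointing down, gripper open.
Joint ranges: [-2.65, 2.65], [-0.89, 1.7], [-1.18, 1.37], [-2.13, 2.11], [-1.35, 1.29], [-3.14, 3.14]. Speed limits (rad/s): [1.89, 1.89, 2.57, 2.79, 3.14, 3.14].

INTERFACE

Orientations are given as a unit quaternion [x, y, z, w].
In Python, from workcell import read_state, grab_frame, sign_off gives the robot as it stands. The module is installed in compiled form; this text tells all that it offers.
- The arm moves only by the shell command python3 -m pendant 'ROWS'. ROWS is JSON, a list of rows, each a list of 7 numbers: the shift along the world's x, y, z in cm, then the turn, a rotation vector about the world's x, y, z in degrees, then the finger opening in cm, from 0 to 8.54. In form: [[dx, dy, dz, wx, wy, wz, gripper], ...]. A call has 1 to 5 rows; each row shifts and turns the commanded pose from where the row before left it; what a row does not reach is not made up. A row lasts 1/8 s, in which the tool goes at most 62.5 mm and 10.7 degrees, less where a joint would pass 70% of its speed; a pose out of reach is approached as far as the arm can. A call with a gripper value outside its range is refused whole. The fingers move at their own pace and stop on an object; the grip force is fixed at half the most. Time passes only in rows, so rows that do not move let the fingers close. It gives the time, the measured TCP pose, the force and the opening at its end, in the units of the state.
- read_state(): the state, without advancing time (a new reading comes with each control period).
- grab_frame(name): name is "side" or "top" or "wrist"; returns a dict with "color" (400x640x3 uint8, blue, green, red), "range_z" (400x640 float32, m along the optical axis (not along the pixel's ray), 0 where there is no reading), "K" (3x3 intrinsics, pixels), "k1" (the pictures are not rectified: a ray, as slopes to the right and down, at radius r is drawn at 1 + k1 r^2 times it, then the intrinsics apply), "rvec" (rotation vector, rad) and "tvec" (3), from world to camera coordinates, as OpenCV has them; the wrist camera has in their place "T_tool_cam" (4x4, takes a point from camera to tool coordinates, whose origin is the TCP and whose axes are the flange's). Camera axes: x right, y down, z forward; pixel columns grow to the right and rows downward; lengths in m; the calibration is good to about 2 mm. A picture is of the moment at which its call begins: read the wrist's pose just before it.
- sign_off(): hands the job in, once; it reports no verdict.
The state is a dict: "time_s": time; "joint_positions": joint angles; "qd": joint speeds; "tau": joint torques, N m; "tool_pos": TCP position; "eef_rot": TCP orientation; "ft_force": force on the tool from outside, world axes, zero at the start; "moment": the same for the moment, N m; "grip_width": finger opening in m.
Only numpy, scipy, OpenCV 4.12 (cv2) and the standard library are available. Lean on these libraries where they do the work, as an engineer would, in place of code of your own. Each camera call takes 0.05 s, during which the arm holds its last target. There are 200 camera calls.

TASK

The bush on the camera stand needs an overview picture taken from height 2. With the camera head still parked down, turn the knurled stop ring until its red line clicks in at number 2; then squeeze the red release button into the camera head, pull the head straight up until it meets that second stop, and finish while holding it up there with the button still squeezed, because the head sinks back as soon as it is let go. Leave the bush under the lens and the other things on the bench where they are.

Things in the scene. Friction and masses are not known exactly. Their poses are not given: they have to be found in the camera images.
- stand: Camera stand, fixed to the bench: grey base plate 125 x 305 x 18 mm with an aluminium column tube (32 mm across), a black bridge plate at 136 to 144 mm height, and a white stage inlay. Origin: on the column's axis at bench level; z up. Its own x axis points to its back (away from the red button), its own y axis points along the camera boom from the column to the camera, so the stop ring lies on its -y side, 95 mm from the column.
- stop_ring (a joint): Stop ring angle, rad, counter-clockwise seen from above. It clicks into four detents 36 degrees apart: number 1 at 0, number 2 at 0.628, number 3 at 1.257, number 4 at 1.885 (hard ends 0.06 beyond 1 and 4). Turning it takes about 0.1 N m; let go within 10 degrees of a detent it pulls itself in and stays. It turns four brass stop fingers; only the selected one stands over the lug that rises with the head.
- ring_grip (a point): Point on the stop ring's vertical axis where to grip it. The ring is knurled aluminium, 42 mm across, from 147 to 177 mm height; this point is at 166 mm, and the bridge plate under the ring (84 mm disc) has its top at 144 mm. A red line on the ring's top and side points at white numerals 1 to 4 on that disc, left to right on the front (button) side: in the stand's frame the numerals lie 126, 162, 198 and 234 degrees counter-clockwise from its x axis.
- camera_head (a joint): How far the camera head is pulled up, m: 0 parked, 0.025 at stop 1, 0.050 at stop 2, 0.075 at stop 3, 0.100 at stop 4. Parked, a latch lets it rise only about 1 mm unless the release is squeezed. The head weighs 0.38 kg and slides vertically with light damping; it sinks when let go, coming to rest about 11 mm up with the latch on top of its lip (squeeze the release to let it down the rest).
- head_grip (a point): Centre of the camera head's grip block, on the column's axis; at 173 mm height when parked. Grey block 36 mm (stand x) x 40 mm (stand y) x 46 mm high, top at 196 mm when parked. Its front face (stand -x) carries the red release button, 24 x 24 mm and 6 mm proud, so 42 mm across from button to back face, 36 mm when squeezed. The camera, 44 x 44 mm, its top no higher than the block's, hangs on a boom 112 mm away at stand +y; the faces at stand x are free for gripping.
- release (a joint): How far the red release button is pressed into the head, m: 0 out, 0.0055 fully in (about 8.5 N from the spring). The latch is free above 0.004. Once the head is more than 12 mm up the latch no longer matters.
- bush_center (a point): Centre (half-way up) of the dark flanged bush, 38 mm across and 30 mm high, loose on the stage under the lens. To be left where it is.
- parts_bin: Blue open parts bin, 146 x 105 x 52 mm, loose bystander; origin at the centre of its underside.
- brass_bush: Brass bush, 30 mm across, 26 mm high, loose bystander; origin at the centre of its underside.
- steel_bush: Steel bush, 36 mm across, 18 mm high, loose bystander; origin at the centre of its underside.
- loupe: Black loupe, 38 mm across, 30 mm high, loose bystander; origin at the centre of its underside.
- caliper: Digital caliper, 77 x 245 x 19 mm, lying loose, bystander; origin at the centre of its underside.

How it is judged:
On the way, in this order (a step that is already met when the one before it is completed fails the run):
1. the stop ring is clicked in at number 2 with the head still parked (value of joint stop_ring between 0.5 and 0.76 rad and value of joint camera_head below 0.006 m and contact force between the fingers and stand below 0.5 N), for 0.2 s.
2. the release is squeezed in and the head drawn up off its latch (value of joint release between 0.0035 and 1 m and value of joint camera_head between 0.015 and 0.045 m), for 0.05 s.
At the end, for the whole second after the job is handed in: The ring is at number 2 (within 7 degrees), the head is held by the gripper up at the second stop (46.5 to 52.5 mm above parked), still, with the release squeezed at least 3.5 mm in (value of joint camera_head between 0.0465 and 0.0525 m and value of joint stop_ring between 0.5 and 0.76 rad and value of joint release above 0.0035 m and contact force between the fingers and stand above 3 N and distance between the grasp point and head_grip below 0.045 m and velocity of joint camera_head between -0.01 and 0.01 m/s); the arm keeps its last pose, push and grip.
It fails at once if the bush under the lens is shifted more than 8 mm (distance of bush_center from where it was at the start of the episode above 0.008 m).
It fails at once if another thing on the bench is pushed more than 25 mm (distance of any of parts_bin, brass_bush, steel_bush, loupe, caliper from where it was at the start of the episode above 0.025 m).
It also fails if it takes over 42 s, if anything falls off the work surface, if the arm or the gripper's body presses on something with over 40 N, if the wrist force passes 120 N, or if a joint passes its speed limit or range.

## Working session

There is one attempt and no reset: what is moved stays moved. The work goes in short steps, Python scripts to look and compute and a shell command to move; the robot and the scene stay as the last step left them, time stands still between calls to the robot, and variables do not carry over. Pictures are saved under pics/ and viewed, on a budget of 10 in all, crops included, one or two more only if the job needs it, and the job is handed in when it is done.

```bash
mkdir -p pics
cat > h.py <<'E'
import numpy as np, cv2
from workcell import read_state, grab_frame
from scipy.spatial.transform import Rotation as R
def T_cam(f,s=None):
    "4x4 camera->world"
    T=np.eye(4)
    if 'rvec' in f:
        M=cv2.Rodrigues(np.array(f['rvec'],float))[0]; T[:3,:3]=M.T; T[:3,3]=-M.T@np.array(f['tvec'],float).ravel(); return T
    T[:3,:3]=R.from_quat(s['eef_rot']).as_matrix(); T[:3,3]=s['tool_pos']; return T@np.array(f['T_tool_cam'])
def rays(f,uv):
    K=np.array(f['K'],float); d=(np.atleast_2d(uv)-K[:2,2])/[K[0,0],K[1,1]]
    u=d.copy()
    for _ in range(20): u=d/(1+f['k1']*(u**2).sum(1,keepdims=True))
    return np.c_[u,np.ones(len(u))]
def pt(f,T,uv,z=None):
    "world point of pixels, by depth or by plane height z"
    uv=np.atleast_2d(uv); r=rays(f,uv)
    if z is None:
        q=np.array([f['range_z'][int(v),int(u)] for u,v in uv]); return (r*q[:,None])@T[:3,:3].T+T[:3,3]
    w=r@T[:3,:3].T; return T[:3,3]+w*((z-T[2,3])/w[:,2])[:,None]
def cloud(f,T):
    h,w=f['range_z'].shape; g=np.stack(np.meshgrid(np.arange(w),np.arange(h)),-1).reshape(-1,2)
    r=rays(f,g)*f['range_z'].reshape(-1,1); return (r@T[:3,:3].T+T[:3,3]).reshape(h,w,3)
E
python3 - <<'E'
from h import *
import pickle
for n in ('top','side'):
    f=grab_frame(n); cv2.imwrite(f'pics/{n}0.png',f['color']); pickle.dump(f,open(n+'.pkl','wb')); print(n,f['K'],T_cam(f).round(3))
print(read_state())
E
```

```text
top [[368.00193384   0.         325.50445258]
 [  0.         368.00193384 199.30604236]
 [  0.           0.           1.        ]] [[ 0.008 -0.997  0.073  0.427]
 [-1.    -0.007  0.02  -0.025]
 [-0.02  -0.073 -0.997  1.204]
 [ 0.     0.     0.     1.   ]]
side [[384.392041     0.         320.74663095]
 [  0.         384.392041   203.49773031]
 [  0.           0.           1.        ]] [[-0.905 -0.177  0.387  0.05 ]
 [-0.425  0.333 -0.842  0.977]
 [ 0.02  -0.926 -0.377  0.573]
 [ 0.     0.     0.     1.   ]]
{'time_s': 0.1, 'joint_positions': array([-1.45833226e+00,  2.63479930e-01, -4.88526651e-02,  1.25942244e+00,
       -8.40072538e-06,  1.41551109e+00]), 'qd': array([ 0.00011721, -0.00133589,  0.00145306, -0.00016323, -0.00086074,
        0.00115901]), 'tau': array([ 4.14045237e-03, -6.38574600e+01,  3.85062611e+01,  9.91302193e-03,
       -5.57100316e-05, -2.25493966e-05]), 'tool_pos': array([ 0.13886462, -0.50602658,  0.21147833]), 'eef_rot': array([ 9.91052050e-01,  1.33475106e-01,  6.06303513e-06, -4.79332645e-04]), 'ft_force': array([-0.76862794,  0.03866861,  0.10186304]), 'moment': array([ 0.01580323, -0.06627846,  0.03306287]), 'grip_width': 0.08558027511045636}
```

View pics/top0.png

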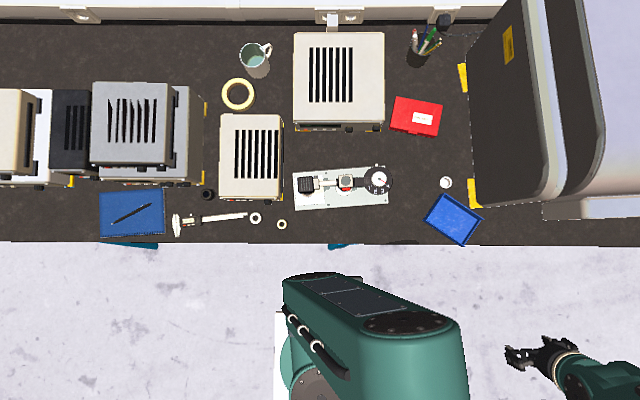

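View pics/side0.png

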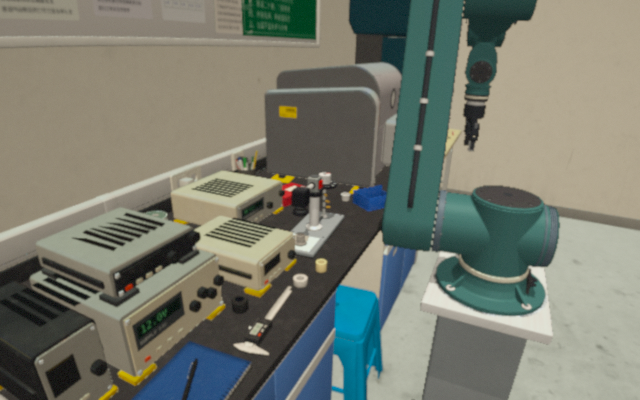

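Top view: stand with camera at (305,184), head at (346,183), ring at (378,180); parts bin at (455,218). Measuring and enlarging.

Run:
```python
from h import *
import pickle
f=pickle.load(open('top.pkl','rb')); T=T_cam(f); C=cloud(f,T)
cv2.imwrite('pics/top_crop.png',cv2.resize(f['color'][155:220,285:400],None,fx=6.9,fy=6.9,interpolation=cv2.INTER_CUBIC))
print('ring',pt(f,T,[378,180],.177),'head',pt(f,T,[346,183],.196))
print('base corners',pt(f,T,[[293,173],[298,210],[384,163]],.018))
for n,lo,hi,b in (('ring',.165,.19,(360,400,160,200)),('head',.185,.21,(330,362,165,200)),('camera',.16,.21,(290,325,165,200)),('bridge',.138,.15,(355,400,155,205))):
    c=C[b[2]:b[3],b[0]:b[1]].reshape(-1,3); m=(c[:,2]>lo)&(c[:,2]<hi); c=c[m]
    print(n,len(c),c.mean(0).round(3),c.min(0).round(3),c.max(0).round(3)) if len(c) else print(n,0)
```

```text
ring [[ 0.55699724 -0.15101868  0.177     ]] head [[ 0.54579079 -0.06086385  0.196     ]]
base corners [[ 0.59856794  0.10529679  0.018     ]
 [ 0.47821399  0.08736585  0.018     ]
 [ 0.63279022 -0.18998954  0.018     ]]
ring 175 [ 0.56  -0.153  0.176] [ 0.541 -0.173  0.165] [ 0.58  -0.134  0.18 ]
head 198 [ 0.551 -0.059  0.196] [ 0.53  -0.078  0.185] [ 0.571 -0.033  0.207]
camera 369 [0.543 0.042 0.188] [0.52 0.   0.16] [0.568 0.075 0.197]
bridge 552 [ 0.56  -0.145  0.144] [ 0.52  -0.193  0.139] [ 0.609 -0.089  0.149]
```

View pics/top_crop.png

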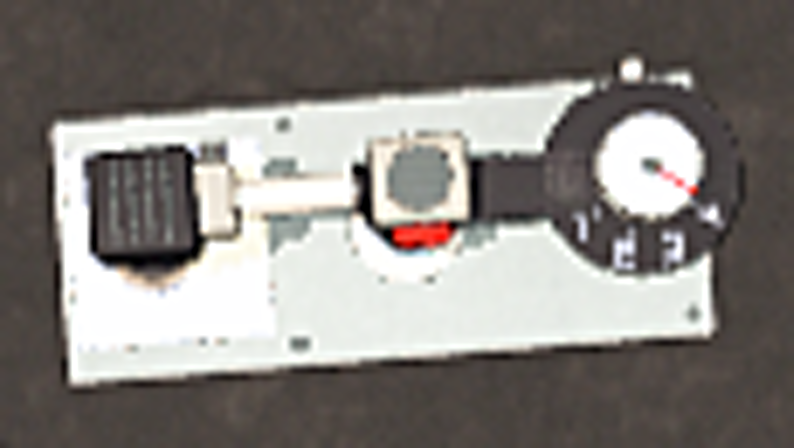

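```bash
python3 -m pendant '[[2,5,2,0,0,9,8.5],[2,5,2,0,0,9,8.5],[2,5,2,0,0,9,8.5],[2,5,2,0,0,9,8.5],[2,5,2,0,0,9,8.5]]'; python3 -m pendant '[[5,2,0,0,0,9,8.5],[5,2,0,0,0,9,8.5],[5,2,0,0,0,9,8.5],[5,2,0,0,0,9,8.5],[4,1,0,0,0,9,8.5]]'; python3 -m pendant '[[0,0,0,0,0,9,8.5],[0,0,0,0,0,9,8.5],[0,0,0,0,0,9,8.5],[0,0,0,0,0,0,8.5]]'
python3 - <<'E'
from h import *
import pickle
s=read_state(); f=grab_frame('wrist'); pickle.dump((f,s),open('w1.pkl','wb')); cv2.imwrite('pics/w1.png',f['color'])
print(s['tool_pos'],s['eef_rot'],s['joint_positions'],R.from_quat(s['eef_rot']).as_matrix().round(4)); print(T_cam(f,s).round(3))
E
```

```text
time_s: 0.72
tool_pos: [0.2391, -0.2545, 0.3124]
eef_rot: [0.863, 0.505, 0.0, -0.0]
ft_force: [0.2, -1.0, -0.1]
grip_width: 0.0849
time_s: 1.35
tool_pos: [0.4806, -0.1649, 0.3115]
eef_rot: [0.604, 0.797, -0.0, -0.0]
ft_force: [-0.2, 0.2, -0.2]
grip_width: 0.0848
time_s: 1.85
tool_pos: [0.4788, -0.1662, 0.3116]
eef_rot: [0.404, 0.915, 0.0, -0.0]
ft_force: [-0.1, 0.7, 0.1]
grip_width: 0.0852
[ 0.47883404 -0.16621829  0.31162486] [ 4.04404320e-01  9.14580262e-01  8.94442150e-06 -3.01372812e-04] [-4.94993135e-01  2.22930696e-01  1.64744131e-01  1.51321205e+00
 -2.95329923e-05  3.37661756e-01] [[-6.729e-01  7.397e-01 -5.000e-04]
 [ 7.397e-01  6.729e-01  3.000e-04]
 [ 6.000e-04 -2.000e-04 -1.000e+00]]
[[ 0.74   0.644  0.196  0.429]
 [ 0.673 -0.708 -0.215 -0.111]
 [-0.     0.291 -0.957  0.475]
 [ 0.     0.     0.     1.   ]]
```

View pics/w1.png

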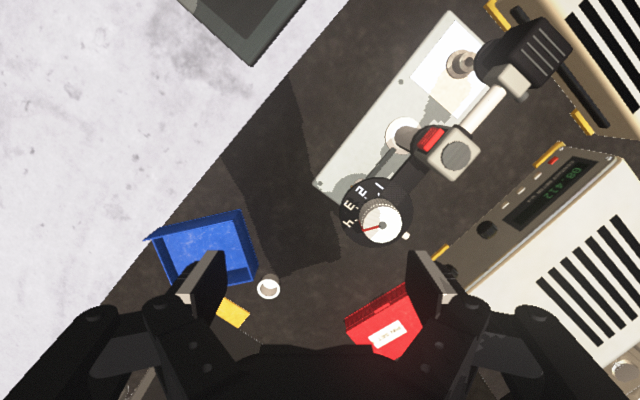

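Ring top centre at about (382,224), line pointing at 4 (350,224); head top hub at (457,154), button (430,138).

Run:
```python
from h import *
import pickle
f,s=pickle.load(open('w1.pkl','rb')); T=T_cam(f,s); C=cloud(f,T)
print(pt(f,T,[382,224],.177),pt(f,T,[457,154],.196),pt(f,T,[363,228],.177))
for n,lo,hi,b in (('ring',.170,.185,(350,415,190,255)),('head',.190,.205,(420,490,115,190)),('bridge',.14,.15,(335,420,170,250))):
    c=C[b[2]:b[3],b[0]:b[1]].reshape(-1,3); c=c[(c[:,2]>lo)&(c[:,2]<hi)]
    print(n,len(c),c.mean(0),np.percentile(c,2,0),np.percentile(c,98,0), cv2.minAreaRect((c[:,:2]*1000).astype(np.float32)))
```

```text
[[ 0.5604767  -0.15383512  0.177     ]] [[ 0.55383861 -0.05723393  0.196     ]] [[ 0.54904757 -0.17022698  0.177     ]]
ring 1220 [ 0.55885699 -0.15366406  0.17703184] [ 0.54099565 -0.17219603  0.17088409] [ 0.57839719 -0.13552392  0.17884533] ((559.751953125, -154.25267028808594), (41.39268493652344, 40.74205017089844), 30.99906349182129)
head 1693 [ 0.54994584 -0.06045508  0.19769712] [ 0.53434441 -0.07897189  0.19161142] [ 0.5686238  -0.0415255   0.20158626] ((551.771484375, -59.868255615234375), (36.89806365966797, 40.17607879638672), 4.069014072418213)
bridge 3076 [ 0.55479062 -0.14436619  0.14485998] [ 0.52136714 -0.19223643  0.14278482] [ 0.60067428 -0.09471119  0.14634763] ((557.2437744140625, -149.499267578125), (84.21829223632812, 95.90060424804688), 38.180503845214844)
```

```bash
python3 -m pendant '[[4,0.6,0,0,0,0,8],[4,0.6,0,0,0,0,8],[0.1,0,-4,0,0,0,8],[0,0,-3,0,0,0,8],[0,0,-2,0,0,0,8]]'; python3 -m pendant '[[0,0,-2,0,0,0,7],[0,0,-1.8,0,0,0,6.5],[0,0,-1,0,0,0,6],[0,0,-1,0,0,0,6],[0,0,0,0,0,0,6]]'
python3 - <<'E'
from h import *
s=read_state(); print(s['tool_pos'],s['ft_force'],s['grip_width']); f=grab_frame('wrist'); cv2.imwrite('pics/w2.png',f['color'])
E
```

```text
time_s: 2.52
tool_pos: [0.5595, -0.1541, 0.2203]
eef_rot: [0.406, 0.914, -0.0, -0.001]
ft_force: [-0.3, -0.2, 0.7]
grip_width: 0.0798
time_s: 3.15
tool_pos: [0.5597, -0.1542, 0.1635]
eef_rot: [0.404, 0.915, -0.0, -0.0]
ft_force: [-0.7, -0.5, 1.2]
grip_width: 0.06
[ 0.55971681 -0.15423068  0.16350872] [-0.69681796 -0.54742997  1.22347245] 0.06003020267222818
```

View pics/w2.png

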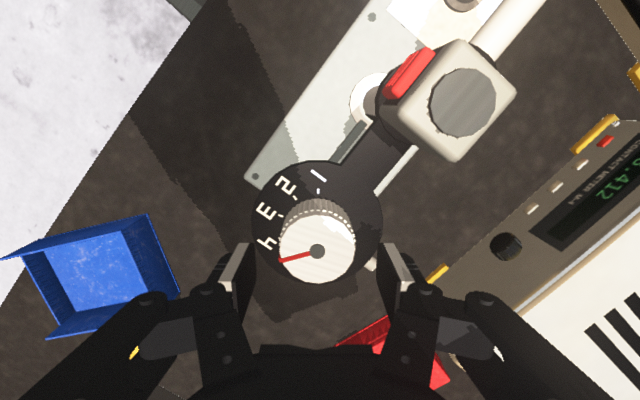

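Ring at (317,250) sits midway between the pads (235 and 398). Closing.

```bash
python3 -m pendant '[[0,0,0,0,0,0,4],[0,0,0,0,0,0,3],[0,0,0,0,0,0,3],[0,0,0,0,0,0,3]]'; python3 -m pendant '[[0,0,0,0,0,-8,3],[0,0,0,0,0,-8,3],[0,0,0,0,0,-8,3]]'
```

```text
time_s: 3.7
tool_pos: [0.5599, -0.1543, 0.164]
eef_rot: [0.404, 0.915, 0.0, 0.0]
ft_force: [0.3, -0.1, -0.7]
grip_width: 0.0305
time_s: 4.08
tool_pos: [0.5599, -0.1543, 0.1639]
eef_rot: [0.587, 0.809, 0.0, 0.0]
ft_force: [0.0, 0.2, 0.5]
grip_width: 0.0302
```

Run:
```python
from h import *
s=read_state(); print(s['tool_pos'],s['ft_force'],s['moment'],s['grip_width']); f=grab_frame('wrist'); cv2.imwrite('pics/w3.png',f['color'])
```

```text
[ 0.55990844 -0.15429556  0.16390989] [0.03774399 0.19070696 0.45942932] [-0.01749904 -0.0042272  -0.00922777] 0.030191649023274956
```

View pics/w3.png

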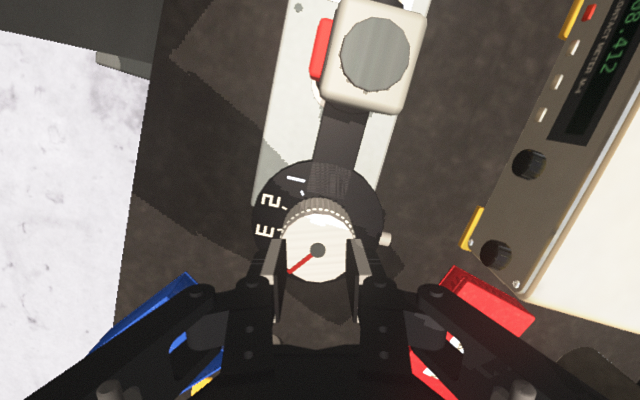

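Run:
```python
from h import *
s=read_state(); f=grab_frame('wrist'); T=T_cam(f,s); C=cloud(f,T)
print('z map mm, cols 250..370 step 8; rows 200..320')
for v in range(200,330,8): print(v,[int(1000*C[v,u,2]) for u in range(250,386,8)])
print('tool frame of pad pts',[(np.linalg.inv(np.block([[R.from_quat(s['eef_rot']).as_matrix(),s['tool_pos'][:,None]],[np.zeros((1,3)),np.ones((1,1))]]))@np.r_[C[v,u],1])[:3].round(4) for u,v in ((272,245),(272,300),(358,245),(358,300))])
```

```text
z map mm, cols 250..370 step 8; rows 200..320
200 [1, 145, 145, 145, 144, 145, 145, 150, 156, 152, 153, 145, 145, 144, 144, 146, 144]
208 [0, 144, 144, 144, 144, 144, 163, 168, 172, 167, 167, 157, 146, 145, 144, 145, 144]
216 [1, 145, 145, 144, 145, 164, 174, 175, 178, 177, 177, 172, 162, 145, 144, 145, 144]
224 [0, 144, 145, 144, 146, 177, 176, 177, 177, 177, 177, 177, 174, 144, 144, 145, 144]
232 [1, 145, 145, 145, 171, 178, 177, 176, 177, 178, 178, 176, 177, 145, 145, 146, 145]
240 [1, 144, 145, 191, 190, 176, 177, 177, 177, 177, 177, 177, 187, 190, 144, 143, 144]
248 [0, 145, 145, 199, 199, 176, 178, 177, 178, 177, 177, 177, 188, 199, 197, 145, 1]
256 [0, 199, 206, 205, 203, 177, 177, 177, 177, 176, 178, 177, 189, 206, 207, 199, 198]
264 [1, 205, 213, 212, 203, 177, 178, 176, 177, 177, 177, 176, 191, 213, 213, 206, 205]
272 [212, 212, 219, 220, 202, 177, 176, 176, 177, 176, 177, 177, 191, 220, 220, 219, 214]
280 [229, 229, 227, 222, 204, 1, 145, 178, 176, 177, 144, 144, 193, 220, 222, 227, 230]
288 [232, 232, 233, 222, 206, 1, 1, 1, 1, 0, 0, 1, 0, 221, 224, 232, 231]
296 [237, 236, 236, 222, 206, 0, 0, 1, 1, 1, 2, 0, 2, 222, 237, 236, 238]
304 [242, 241, 242, 223, 0, 0, 0, 0, 1, 1, 2, 0, 0, 221, 326, 242, 241]
312 [252, 252, 252, 223, 0, 0, 1, 1, 0, 0, 0, 0, 1, 222, 251, 252, 326]
320 [256, 255, 255, 221, 0, 1, 1, 1, 0, 0, 0, 1, 0, 222, 255, 255, 255]
328 [258, 258, 259, 1, 2, 0, 0, 1, 0, 0, 2, 0, 0, 0, 258, 258, 259]
tool frame of pad pts [array([ 0.0112, -0.0201, -0.0322]), array([ 0.0039, -0.0162, -0.064 ]), array([ 0.011 ,  0.0199, -0.0319]), array([ 0.0001,  0.0169, -0.0586])]
```

```bash
python3 -m pendant '[[0,0,0,0,0,0,6],[0,0,0,0,0,8,6],[0,0,0,0,0,8,5.4],[0,0,0,0,0,8,5.4]]'
python3 - <<'E'
from h import *
s=read_state(); print(s['tool_pos'],s['grip_width']); f=grab_frame('wrist'); T=np.array(f['T_tool_cam']); C=cloud(f,T)
ok=f['range_z']>0
Z=C[...,2]; m=ok&(Z<0.02)&(np.abs(C[...,1])<.09)&(C[...,0]<.03)
c=C[m]; print(T.round(3))
for z in np.arange(-.13,.02,.008):
    q=c[(c[:,2]>=z)&(c[:,2]<z+.008)]
    if len(q): print(round(z,3),len(q),'y',np.percentile(q[:,1],[1,25,75,99]).round(3),'inner',np.abs(q[:,1]).min().round(3),'x',q[:,0].min().round(3),q[:,0].max().round(3))
E
```

```text
time_s: 4.68
tool_pos: [0.5599, -0.1543, 0.1639]
eef_rot: [0.401, 0.916, -0.0, -0.0]
ft_force: [-0.4, -0.1, 0.4]
grip_width: 0.054
[ 0.5599191  -0.15428763  0.16386601] 0.054018992717676614
[[ 0.    -0.957 -0.291  0.074]
 [ 1.     0.     0.     0.   ]
 [-0.    -0.291  0.957 -0.163]
 [ 0.     0.     0.     1.   ]]
-0.122 2134 y [-0.055 -0.015  0.016  0.042] inner 0.008 x 0.012 0.022
-0.114 8430 y [-0.065 -0.024  0.024  0.065] inner 0.0 x 0.004 0.021
-0.106 9800 y [-0.063 -0.026  0.026  0.063] inner 0.0 x -0.006 0.019
-0.098 6666 y [-0.061 -0.05   0.05   0.062] inner 0.0 x -0.013 0.018
-0.09 3829 y [-0.06  -0.051  0.051  0.061] inner 0.02 x -0.013 0.018
-0.082 7012 y [-0.058 -0.047  0.047  0.059] inner 0.024 x -0.013 0.014
-0.074 1848 y [-0.056 -0.039  0.039  0.057] inner 0.026 x 0.006 0.014
-0.066 1052 y [-0.038 -0.028  0.029  0.039] inner 0.026 x -0.011 0.013
-0.058 956 y [-0.04  -0.027  0.028  0.04 ] inner 0.026 x -0.011 0.012
-0.05 855 y [-0.04  -0.028  0.029  0.041] inner 0.026 x -0.011 0.012
-0.042 736 y [-0.04  -0.028  0.029  0.04 ] inner 0.026 x -0.011 0.012
-0.034 465 y [-0.038 -0.027  0.027  0.039] inner 0.026 x -0.011 0.012
-0.026 32 y [-0.027 -0.027  0.027  0.027] inner 0.027 x -0.005 0.009
-0.018 4192 y [-0.019 -0.008  0.009  0.019] inner 0.0 x -0.021 0.02
-0.01 456 y [-0.02  -0.01   0.011  0.021] inner 0.0 x -0.006 0.021
-0.002 261 y [-0.019 -0.008  0.01   0.019] inner 0.0 x 0.006 0.021
0.006 227 y [-0.018 -0.008  0.009  0.02 ] inner 0.0 x 0.006 0.021
0.014 6118 y [-0.039 -0.025  0.027  0.041] inner 0.0 x -0.042 0.03
```

The point cloud shows the pads' tips about 25 mm *behind* the reported TCP (not 14 mm ahead), so they closed above the ring. I'll trust the measurement: go 3.6 cm lower.

```bash
python3 -m pendant '[[0,0,-1.2,0,0,0,5.8],[0,0,-1.2,0,0,0,5.8],[0,0,-1.2,0,0,0,5.8],[0,0,0,0,0,0,5.8]]'; python3 -m pendant '[[0,0,0,0,0,0,4.5],[0,0,0,0,0,0,3],[0,0,0,0,0,0,3],[0,0,0,0,0,0,3]]'
```

```text
time_s: 5.22
tool_pos: [0.5593, -0.154, 0.1266]
eef_rot: [0.404, 0.915, 0.0, -0.001]
ft_force: [0.2, -0.1, -0.9]
grip_width: 0.0578
time_s: 5.72
tool_pos: [0.5604, -0.1542, 0.1285]
eef_rot: [0.404, 0.915, 0.0, 0.001]
ft_force: [0.5, 3.1, 5.8]
grip_width: 0.0397
```

```bash
python3 -m pendant '[[0,0,0,0,0,-8,3],[0,0,0,0,0,-8,3],[0,0,0,0,0,-8,3],[0,0,0,0,0,-8,3],[0,0,0,0,0,-8,3]]';python3 -m pendant '[[0,0,0,0,0,-8,3],[0,0,0,0,0,-8,3],[0,0,0,0,0,-8,3],[0,0,0,0,0,-8,3],[0,0,0,0,0,0,3]]'
python3 - <<'E'
from h import *
s=read_state(); print(s['tool_pos'],s['ft_force'],s['moment'],s['grip_width'],R.from_quat(s['eef_rot']).as_matrix()[:,1]); f=grab_frame('wrist'); cv2.imwrite('pics/w4.png',f['color'])
E
```

```text
time_s: 6.35
tool_pos: [0.5608, -0.1537, 0.1285]
eef_rot: [0.694, 0.72, 0.001, 0.0]
ft_force: [3.6, 9.4, 5.6]
grip_width: 0.0398
time_s: 6.98
tool_pos: [0.5611, -0.1541, 0.1285]
eef_rot: [0.865, 0.502, 0.001, 0.001]
ft_force: [6.3, 3.6, 3.1]
grip_width: 0.0393
[ 0.56112898 -0.15410528  0.12853308] [6.3052228  3.64076982 3.06085176] [ 0.85253957 -1.06932203 -0.03397354] 0.03931957108690681 [ 0.86816581 -0.49626937  0.00219939]
```

View pics/w4.png

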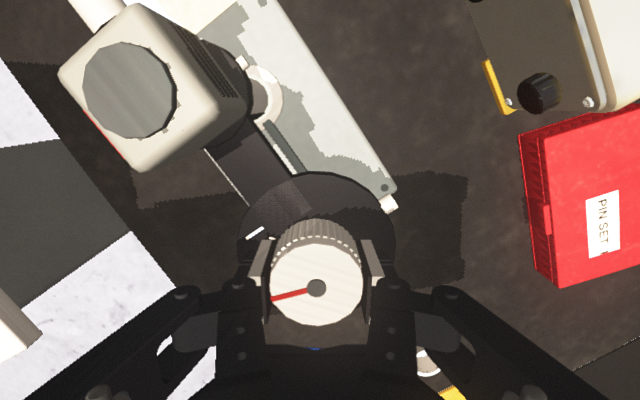

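The line kept its place relative to the gripper (tip (272,299), hub (316,288)), so the ring followed. Open, rise and verify.

```bash
python3 -m pendant '[[0,0,0,0,0,0,5.8],[0,0,0,0,0,0,5.8],[0,0,0,0,0,0,5.8],[0,0,3,0,0,0,5.8],[0,0,4,0,0,0,7]]'; python3 -m pendant '[[-1,1,4,0,0,8,8.5],[-1,1,3,0,0,9,8.5],[-1,1,0,0,0,9,8.5],[0,0,0,0,0,9,8.5],[0,0,0,0,0,0,8.5]]'
python3 - <<'E'
from h import *
import pickle
s=read_state(); f=grab_frame('wrist'); cv2.imwrite('pics/w5.png',f['color']); pickle.dump((f,s),open('w5.pkl','wb'))
print(s['tool_pos'],R.from_quat(s['eef_rot']).as_matrix()[:,1])
E
```

```text
time_s: 7.65
tool_pos: [0.5593, -0.1541, 0.1981]
eef_rot: [0.865, 0.503, -0.001, -0.001]
ft_force: [0.1, 0.1, 0.3]
grip_width: 0.0703
time_s: 8.28
tool_pos: [0.5298, -0.1243, 0.2679]
eef_rot: [0.674, 0.739, -0.0, 0.0]
ft_force: [-0.5, 0.6, 0.7]
grip_width: 0.0848
[ 0.52978899 -0.12428089  0.26794344] [ 9.95742935e-01  9.21737846e-02 -4.22342030e-05]
```

View pics/w5.png

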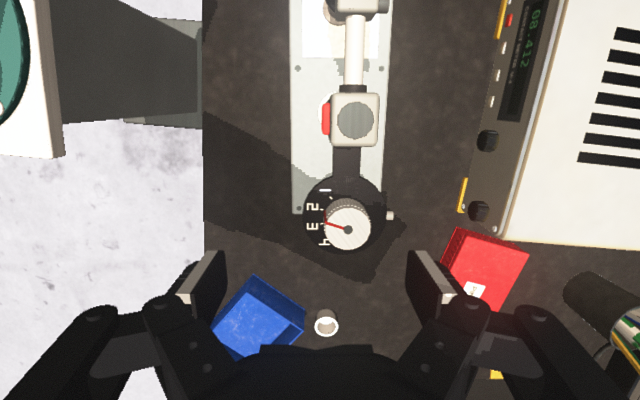

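Run:
```python
from h import *
import pickle
f,s=pickle.load(open('w5.pkl','rb')); T=T_cam(f,s); C=cloud(f,T)
b=f['color'].astype(int); red=(b[...,2]>130)&(b[...,1]<90)&(b[...,0]<90)
yy,xx=np.where(red[205:245,315:360]); q=pt(f,T,np.c_[xx+315,yy+205],.178); c=C[200:260,315:380].reshape(-1,3); c=c[(c[:,2]>.173)&(c[:,2]<.182)]
o=np.array(cv2.minAreaRect((c[:,:2]*1000).astype(np.float32))[0])/1000; d=q[:,:2]-o; print('centre',o,'line n',len(q),'angle',np.degrees(np.arctan2(*(d.mean(0)[::-1]))), q.mean(0))
u,sv,vt=np.linalg.svd(d-d.mean(0)); print('line dir',np.degrees(np.arctan2(vt[0,1],vt[0,0])))
c=C[75:160,310:395].reshape(-1,3); c=c[(c[:,2]>.19)&(c[:,2]<.21)]; print('head',cv2.minAreaRect((c[:,:2]*1000).astype(np.float32)),np.median(c[:,2]))
```

```text
centre [ 0.56065436 -0.15403235] line n 38 angle 166.98498212738252 [ 0.54826518 -0.15116866  0.178     ]
line dir -14.25400164553437
head ((552.8021850585938, -59.646278381347656), (36.248985290527344, 39.58544921875), 5.32487678527832) 0.19736329874483263
```

Line at 166° world minus 5° stand yaw = 161°: number 2. Head centre (0.5525,-0.0595), yaw 5°; go over it and down with the pads around button and back.

```bash
python3 -m pendant '[[1.1,3.2,0,0,0,0,8],[1.15,3.25,0,0,0,0,7.5],[0,0,0,0,0,0,7],[0,0,-2.3,0,0,0,7],[0,0,-2,0,0,0,7]]'; python3 -m pendant '[[0,0,-3,0,0,0,7],[0,0,-3,0,0,0,6.6],[0,0,-2,0,0,0,6.2],[0,0,-1,0,0,0,6],[0,0,0,0,0,0,6]]'
python3 - <<'E'
from h import *
s=read_state(); f=grab_frame('wrist'); cv2.imwrite('pics/w6.png',f['color'])
print(s['tool_pos'],s['ft_force'],s['grip_width'])
E
```

```text
time_s: 8.95
tool_pos: [0.5523, -0.0605, 0.2241]
eef_rot: [0.675, 0.738, -0.0, 0.0]
ft_force: [-0.4, 0.8, -0.1]
grip_width: 0.0698
time_s: 9.57
tool_pos: [0.5522, -0.0602, 0.1347]
eef_rot: [0.674, 0.739, -0.0, -0.0]
ft_force: [1.4, 0.4, 0.3]
grip_width: 0.0601
[ 0.55220564 -0.0601578   0.1347006 ] [1.37612054 0.44244187 0.2796466 ] 0.060125029124401506
```

View pics/w6.png

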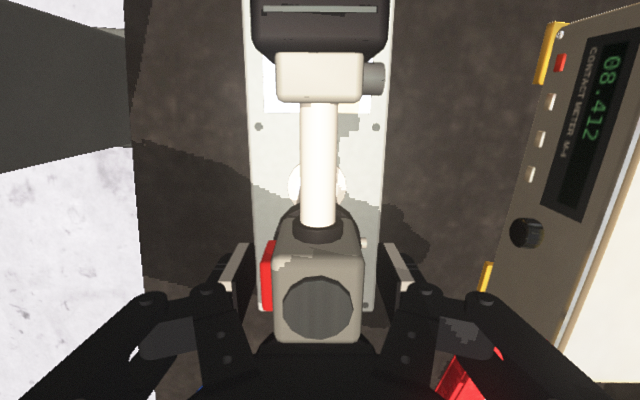

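Block (273–362) is centred between the pads (250, 384), button at (267,275). Squeeze.

```bash
python3 -m pendant '[[0,0,0,0,0,0,4.5],[0,0,0,0,0,0,3],[0,0,0,0,0,0,3],[0,0,0,0,0,0,3],[0,0,0,0,0,0,3]]'
```

```text
time_s: 10.25
tool_pos: [0.5527, -0.0599, 0.1358]
eef_rot: [0.674, 0.739, 0.0, 0.001]
ft_force: [-1.2, 0.6, 5.9]
grip_width: 0.0355
```

```bash
python3 -m pendant '[[0,0,0.4,0,0,0,3],[0,0,0,0,0,0,3]]'; python3 -m pendant '[[0,0,0.8,0,0,0,3],[0,0,0.8,0,0,0,3],[0,0,0.8,0,0,0,3],[0,0,0,0,0,0,3]]'
```

```text
time_s: 10.5
tool_pos: [0.5527, -0.0599, 0.1392]
eef_rot: [0.673, 0.739, 0.0, 0.0]
ft_force: [2.6, 0.3, -4.0]
grip_width: 0.0361
time_s: 11.0
tool_pos: [0.5527, -0.0599, 0.1635]
eef_rot: [0.673, 0.739, 0.0, 0.0]
ft_force: [4.6, -2.3, -3.3]
grip_width: 0.0351
```

Lifting freely with just the head's weight. Continue up to the stop.

```bash
python3 -m pendant '[[0,0,0.6,0,0,0,3],[0,0,0.6,0,0,0,3],[0,0,0.5,0,0,0,3],[0,0,0,0,0,0,3]]'; python3 -m pendant '[[0,0,0.2,0,0,0,3],[0,0,0,0,0,0,3]]';  python3 -m pendant '[[0,0,0.2,0,0,0,3],[0,0,0,0,0,0,3]]'
```

```text
time_s: 11.5
tool_pos: [0.5526, -0.0599, 0.18]
eef_rot: [0.673, 0.739, 0.0, 0.0]
ft_force: [5.2, -2.4, -3.7]
grip_width: 0.0355
time_s: 11.75
tool_pos: [0.5526, -0.0599, 0.1817]
eef_rot: [0.673, 0.739, 0.0, 0.0]
ft_force: [5.9, -2.1, -3.7]
grip_width: 0.0355
time_s: 12.0
tool_pos: [0.5526, -0.0599, 0.1837]
eef_rot: [0.673, 0.739, 0.0, 0.0]
ft_force: [6.0, -1.7, -3.6]
grip_width: 0.0357
```

```bash
python3 -m pendant '[[0,0,0.15,0,0,0,3],[0,0,0,0,0,0,3]]'; python3 -m pendant '[[0,0,0.1,0,0,0,3],[0,0,0,0,0,0,3]]';  python3 -m pendant '[[0,0,0.1,0,0,0,3],[0,0,0,0,0,0,3]]'
```

```text
time_s: 12.25
tool_pos: [0.5526, -0.0599, 0.1852]
eef_rot: [0.673, 0.739, 0.0, 0.0]
ft_force: [5.5, -1.5, -3.5]
grip_width: 0.0354
time_s: 12.5
tool_pos: [0.5526, -0.0599, 0.1859]
eef_rot: [0.673, 0.739, -0.0, -0.0]
ft_force: [6.0, -2.6, -5.8]
grip_width: 0.0356
time_s: 12.75
tool_pos: [0.5525, -0.0599, 0.1862]
eef_rot: [0.673, 0.739, -0.0, -0.0]
ft_force: [9.1, -2.9, -16.2]
grip_width: 0.0354
```

Contact with the stop at z≈0.186 (50 mm up). Checking head height, ring and bystanders.

```bash
python3 -m pendant '[[0,0,0,0,0,0,3],[0,0,0,0,0,0,3]]'
python3 - <<'E'
from h import *
import pickle
f=grab_frame('top'); g=pickle.load(open('top.pkl','rb')); T=T_cam(f)
for n,h in (('before',g),('now',f)):
    c=cloud(h,T).reshape(-1,3); m=(abs(c[:,0]-.543)<.015)&(abs(c[:,1]-.055)<.012)&(c[:,2]>.1); print(n,'camera top z',np.median(c[m,2]),m.sum())
w=grab_frame('side'); cv2.imwrite('pics/end.png',np.hstack([cv2.resize(f['color'][140:250,170:490],(480,165)),cv2.resize(w['color'][150:270,240:400],(220,165))]))
print(read_state()['ft_force'],read_state()['qd'].round(4))
E
```

```text
time_s: 13.0
tool_pos: [0.5525, -0.0599, 0.1861]
eef_rot: [0.673, 0.739, -0.0, -0.0]
ft_force: [9.5, -3.1, -15.7]
grip_width: 0.0355
before camera top z 0.19213095917695433 98
now camera top z 0.2425151801962766 69
[  9.02224797  -3.46401724 -15.79700701] [ 0.0002 -0.0015  0.0011 -0.0018  0.0001 -0.0005]
```

View pics/end.png

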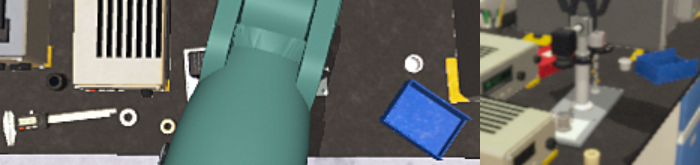

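The camera top rose 50.4 mm (0.1921 to 0.2425 m). In the last picture, the bystanders (caliper, bushes, loupe, bin at (425,118)) are undisturbed, and the side view shows the head up with the bush still on the stage at (563,130). Handing in.

```bash
python3 -c "
from workcell import sign_off; print(sign_off())"
```

```text
the job is handed in; nothing more can be done
None
```

The job is handed in with the stop ring at number 2 and the head held up against the second stop, button squeezed. I turned the ring from 4 to 2 with the head parked. I then squeezed the button and block together and pulled the head straight up to the stop.

**Last checks**
- **Ring:** after I let it go, the red line measured 166° in the world. Less the stand's 5° yaw that is 161°, against 162° for number 2. I did not see it again after the lift, but the head met its stop at the second height.
- **Head:** the camera top rose 50.4 mm by the top camera. The arm is still, and the tool reads about 16 N down: about 4 N of head weight plus the push on the stop.
- **Button:** the opening reads 35.5 mm, against 36 mm for a fully squeezed button. That agrees, but I did not measure the button travel itself.
- **Other things:** in the last picture the bystanders look undisturbed and the bush is still on the stage. I judged this by eye, without measuring their positions.

**What disagreed:** the wrist depth image put the fingertips about 25 mm behind the reported TCP, where the task says 14 mm ahead. My first grip therefore closed harmlessly above the ring. I then worked from the measured pads. By my estimate the distance from grasp point to `head_grip` stays under 45 mm either way: about 35 mm by the stated TCP, about 5 mm by the pads.

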